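# Roll the print over the curing slit and start the lamp

### The arm

A 6-joint arm with a two-finger parallel gripper is mounted at the origin on the work surface. World frame = base frame: x ahead of the robot, y to its left, z up, the work surface at z = 0. Lengths are in m, angles in rad, forces in N, time in s.
With the tool pointing down it reaches from about 0.3 to 0.875 m from the base axis. Payload 6.4 kg.
Tool frame: the origin (TCP) lies between the finger pads, 19 mm behind the fingertips; this is the grasp point; z points along the fingers, y is the line along which they close (so a half turn about z gives the same grasp; the last joint's range is limited). The gripper opens to 85 mm and grips with 20 to 120 N. Pads are 22 mm wide; open, the fingers measure 114 mm over their backs; the gripper's body (76 mm by 85 mm) begins 54 mm behind the grasp point. The pads swing forward as they close: fully open they stand 13 mm farther back than shut.
Start: joints at [-1.485, 0.181, 1.607, -0, 1.354, -0.206], TCP at [0.165, -0.551, 0.25] pointing down, gripper open.
Joint ranges: [-2.99, 2.99], [-0.89, 2.07], [0.3, 2.58], [-1.14, 4.28], [0, 2.63], [-3.12, 3.12]. Speed limits (rad/s): [2.57, 2.57, 3.01, 3.14, 3.14, 3.14].

### API

Orientations are given as a unit quaternion [w, x, y, z].
In Python, from bench import sensors, vision, ctrl gives the robot as it stands.
- The arm moves only by the tool carry_out, never from a script. Its argument "deltas" is text: rows parted by semicolons, each of 7 numbers parted by spaces: the shift along the tool's x, y, z in mm, then the turn, a rotation vector about the tool's x, y, z in rad, then the closure, from 0 (fully open) to 1 (shut). In form: tx ty tz ax ay az claw; .... A call has 1 to 12 rows; each row is the pose to reach, as a shift and turn from the pose commanded when the call began, along the tool's axes at that moment; what a row does not reach only later rows make up. A row lasts 1/8 s, in which the tool goes at most 62.5 mm and 10.7 degrees, less where a joint would pass 70% of its speed; a pose out of reach is approached as far as the arm can. A call with a gripper value outside its range is refused whole. The fingers move at their own pace and stop on an object; the grip force is fixed at half the most. Time passes only in rows, so rows that repeat a pose let the fingers close. It gives the time, the measured TCP pose, the force, the opening and the grip force at its end, in the units of the state.
- sensors.get_obs(): the state, without advancing time (a new reading comes with each control period).
- vision.camera(name): name is "scene" or "top" or "wrist"; returns the picture (400x640x3 uint8, blue, green, red); there is no depth.
- vision.camera_model(name): a dict with "K" (3x3 intrinsics, pixels), "extrinsics" (4x4, takes a point from world to camera coordinates); the wrist camera has in their place "hand_eye" (4x4, takes a point from camera to tool coordinates, whose origin is the TCP and whose axes are the flange's). Camera axes: x right, y down, z forward; pixel columns grow to the right and rows downward; lengths in m; the calibration is good to about 2 mm. A picture is of the moment at which its call begins: read the wrist's pose just before it. camera_model takes no time and is no camera call.
- ctrl.hand_in(): hands the job in; it is judged then, once.
The state is a dict: "time_s": time; "q": joint angles; "dq": joint speeds; "joint_efforts": joint torques, N m; "eef_pos": TCP position; "eef_rot": TCP orientation; "wrist_force": force on the tool from outside, world axes, zero at the start; "torque": the same for the moment, N m; "opening": opening from 0.0 (shut) to 1.0 (fully open); "grasp_force": force on a finger pad.
Only numpy, scipy, OpenCV 4.12 (cv2) and the standard library are available. Lean on these libraries where they do the work, as an engineer would, in place of code of your own. Each camera call takes 0.05 s, during which the arm holds its last target. There are 200 camera calls.

### The job

Push the top of the lying grey printed roller sideways with the fingertips, keeping them above its mid-height, so that it rolls (is not dragged) across the curing plate and comes to rest lengthwise on the dark slit line across the middle; never lift it. Then, with the roller let go, press the start button on the timer box fully down with a fingertip and let it come up again. Leave everything else where it is.

Things in the scene. Friction and masses are not known exactly. Their poses are not given: they have to be found in the camera images.
- plate: flat curing plate of bare aluminium, fixed to the bench, 200 (its x) x 340 (its y) x 12 mm thick; origin at the centre of its underside, z up, top face at z = 12 mm. A dark slit line 10 mm wide and 180 mm long runs along its x axis across the middle (y = 0), flush with the top; the roller has to end over this line with its axis along the plate's x
- roller: smooth grey printed cylinder, 40 mm diameter, 110 mm long, 120 g, lying 75 to 110 mm to one side of the slit, up to 0.06 rad askew (hardly changes in rolling); origin mid-length on its axis, 20 mm above the plate; x along it; z (white stripe) up at first, turns in rolling. Friction 0.3: rolls if fingertips push 20 to 30 mm above the plate, may jam if higher. Pushed slowly, stops within a few mm
- bushing: small upright grey printed flanged bushing on the plate on the other side of the slit, 75 to 110 mm from it: flange 44 mm diameter, 34 mm high, 50 g, loose; origin at the centre of its underside. To be left alone
- timer: white timer box fixed to the bench beyond the one or the other short edge of the plate, 90 (x) x 80 (y) x 50 mm high, origin at the centre of its underside. Its start button stands on the middle of its top
- start_top (a point): centre of the top face of the black round start button, 30 mm diameter, in a grey collar of 46 mm diameter, standing on the timer box, its top 72 mm above the bench when up. Pressed straight down
- start (a joint): travel of the start button in m: 0 up, 0.006 fully down; spring return, about 5 N to press fully
- resin: grey resin bottle with paper label and black cap, 60 mm diameter, 130 mm high, loose, standing beyond the plate's other short edge, across from the timer; origin at the centre of its underside. To be left alone
- scraper: scraper with a wide flat blade, about 280 mm long, lying on the bench beyond the plate, loose; origin near its middle. To be left alone
- cup: white plastic cup, 72 mm diameter at the rim, 80 mm high, loose, standing beyond the plate; origin at the centre of its underside. To be left alone
Mind the look-alikes: they are no part of the job. Leave any brown or orange look-alike of the timer alone. Leave any blue or pink look-alike of the roller alone.

How it is judged:
By the outcome, as a careful person would: the job done as asked, in the order asked, and still so for the second after the job is handed in, with the robot touching nothing.
It also fails if it takes over 61 s, if anything falls off the work surface, if the arm or the gripper's body presses on something with over 40 N, if the wrist force passes 120 N, or if a joint passes its speed limit or range.

## Working session

There is one attempt and no reset: what is moved stays moved. The work goes in short steps, Python scripts to look and compute and a tool call to move; the robot and the scene stay as the last step left them, time stands still between calls to the robot, and variables do not carry over. Pictures are saved under pics/ and viewed, at most 10 in all, crops included, and the job is handed in when it is done.

Besides the shell and the picture viewer there is one more tool, called by a JSON object that holds its "method" and its "body". carry_out: Moves the arm, as the interface text tells. Its arguments: {"type":"object","properties":{"deltas":{"type":"string"}},"required":["deltas"]}

```bash
mkdir -p pics; python3 - <<'E'
from bench import sensors, vision, ctrl
import cv2,numpy as np
print(sensors.get_obs())
for n in("top","scene"):
    cv2.imwrite(f"pics/{n}0.png",vision.camera(n)); print(vision.camera_model(n))
print(vision.camera_model("wrist"))
E
```

```text
{'time_s': 0.0, 'q': array([-1.48531841e+00,  1.81558038e-01,  1.60804435e+00, -1.68018136e-05,
        1.35378144e+00, -2.06302423e-01]), 'dq': array([ 0.00103185, -0.00149111,  0.00067431,  0.00159643, -0.00162242,
       -0.0015727 ]), 'joint_efforts': array([-7.06008905e-04, -4.44863605e+01, -3.51342773e+01, -2.95947866e-04,
        8.90868221e-03, -1.07298303e-05]), 'eef_pos': array([ 0.16536719, -0.55014916,  0.249057  ]), 'eef_rot': array([-8.94448012e-04,  9.89376230e-01,  1.45374941e-01,  4.58842242e-05]), 'wrist_force': array([0.79517181, 0.09667116, 0.0300381 ]), 'torque': array([ 0.04987424, -0.00999302,  0.03942744]), 'grasp_force': 0.0, 'opening': 1.0009324611896115}
{'K': array([[444.88349668,   0.        , 323.32036185],
       [  0.        , 444.88349668, 198.42413832],
       [  0.        ,   0.        ,   1.        ]]), 'extrinsics': array([[ 0.02157068, -0.9992513 ,  0.03211771, -0.0568975 ],
       [-0.98495708, -0.02674924, -0.17071621,  0.55790147],
       [ 0.17144752, -0.0279521 , -0.98479664,  1.05633558],
       [ 0.        ,  0.        ,  0.        ,  1.  
[... 246 characters left out ...]

       [ 0.41908553,  0.72134783, -0.55138428, -0.16160385],
       [-0.28921849, -0.46959257, -0.83416754,  1.25302925],
       [ 0.        ,  0.        ,  0.        ,  1.        ]])}
{'K': array([[324.77845009,   0.        , 321.85551619],
       [  0.        , 324.77845009, 203.22511848],
       [  0.        ,   0.        ,   1.        ]]), 'hand_eye': array([[ 2.71772969e-04, -9.51736292e-01, -3.06916856e-01,
         7.95039029e-02],
       [ 9.99999537e-01, -2.48035263e-05,  9.62408072e-04,
         5.81914800e-05],
       [-9.23571310e-04, -3.06916975e-01,  9.51735844e-01,
        -1.24326261e-01],
       [ 0.00000000e+00,  0.00000000e+00,  0.00000000e+00,
         1.00000000e+00]])}
```

View pics/top0.png

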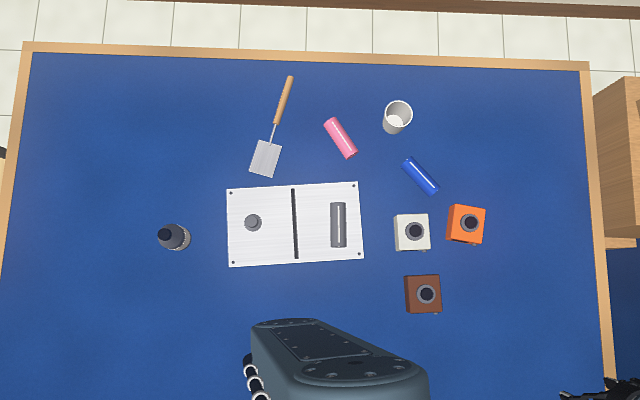

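View pics/scene0.png

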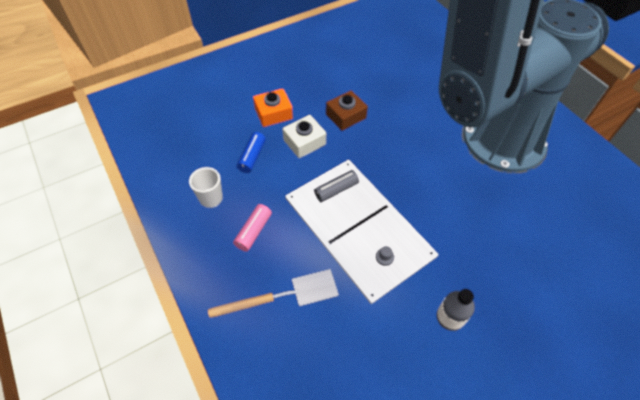

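The top view shows the plate at about (227..363, 182..267), the slit at x≈295, the roller at (338,225), the bushing at (253,223) and the white timer button at (414,231). I'll enlarge it.

```bash
python3 - <<'E'
import cv2
im=cv2.imread("pics/top0.png")[170:280,220:440]
cv2.imwrite("pics/crop.png",cv2.resize(im,None,fx=3.6,fy=3.6,interpolation=cv2.INTER_CUBIC))
E
```

```text
(no output)
```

View pics/crop.png

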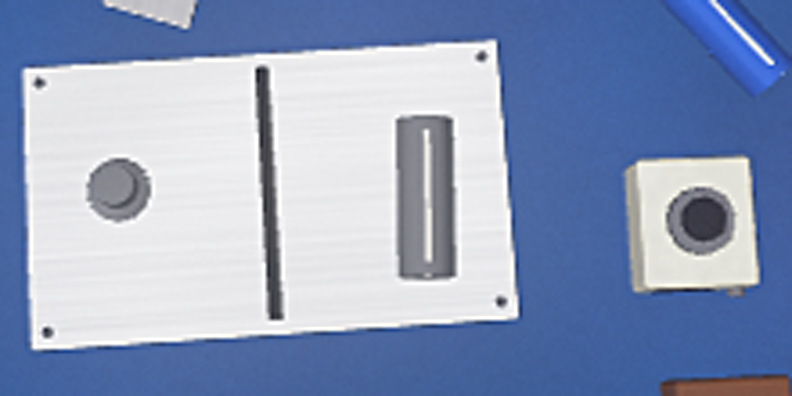

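The crop (scale 3.6, offset 220,170) shows these points:
- **Plate corners:** (23,69), (496,41), (519,319), (32,350)
- **Slit ends:** (262,67), (276,319)
- **Stripe ends:** (427,129), (430,264)
- **Button top:** (705,219)
- **Bushing:** about (119,190)

```bash
cat > h.py <<'E'
import numpy as np
from bench import sensors, vision
from scipy.spatial.transform import Rotation as R
def ray(K,T_wc,uv,z):
    d=T_wc[:3,:3]@np.linalg.solve(K,[uv[0],uv[1],1.]); o=T_wc[:3,3]
    return o+d*(z-o[2])/d[2]
def fixed(n,uv,z):
    m=vision.camera_model(n); return ray(m["K"],np.linalg.inv(m["extrinsics"]),uv,z)
def tool(o):
    T=np.eye(4); q=o["eef_rot"]; T[:3,:3]=R.from_quat([q[1],q[2],q[3],q[0]]).as_matrix(); T[:3,3]=o["eef_pos"]; return T
def wrist(T,uv,z):
    m=vision.camera_model("wrist"); return ray(m["K"],T@m["hand_eye"],uv,z)
E
python3 - <<'E'
from h import *
f=lambda u,v,z:fixed("top",(u/3.6+220-.36,v/3.6+170-.36),z)
P=[f(*c,.012) for c in((23,69),(496,41),(519,319),(32,350))]
for p in P:print(p.round(4))
print([np.linalg.norm(P[i]-P[i-1]).round(3) for i in range(4)])
for c in((262,67,.012),(276,319,.012),(427,129,.052),(430,264,.052),(705,219,.072),(119,190,.02)):print(c,f(*c).round(4))
for c in((397,117),(453,117),(399,278),(455,278)): print(f(*c,.035).round(4))
print(tool(sensors.get_obs()).round(3))
E
```

```text
[0.5838 0.2053 0.012 ]
[ 0.6137 -0.1318  0.012 ]
[ 0.4155 -0.1496  0.012 ]
[0.3866 0.1875 0.012 ]
[np.float64(0.198), np.float64(0.338), np.float64(0.199), np.float64(0.338)]
(262, 67, 0.012) [0.5899 0.0358 0.012 ]
(276, 319, 0.012) [0.4116 0.0201 0.012 ]
(427, 129, 0.052) [ 0.5419 -0.0805  0.052 ]
(430, 264, 0.052) [ 0.4494 -0.084   0.052 ]
(705, 219, 0.072) [ 0.4825 -0.2672  0.072 ]
(119, 190, 0.02) [0.4981 0.1321 0.02  ]
[ 0.5525 -0.0605  0.035 ]
[ 0.5536 -0.0997  0.035 ]
[ 0.4406 -0.064   0.035 ]
[ 0.4415 -0.1025  0.035 ]
[[ 0.958  0.288 -0.     0.165]
 [ 0.288 -0.958  0.002 -0.55 ]
 [ 0.    -0.002 -1.     0.249]
 [ 0.     0.     0.     1.   ]]
```

{"method": "carry_out", "body": {"deltas": "44 -29 5 0 0 -0.131 0.4; 88 -58 10 0 0 -0.262 0.4; 131 -87 15 0 0 -0.393 0.4; 175 -116 20 0 0 -0.524 0.4; 219 -145 25 0 0 -0.655 0.4; 263 -174 30 0 0 -0.786 0.4; 307 -203 35 0 0 -0.917 0.4; 350 -232 40 0 0 -1.048 0.4; 394 -261 45 0 0 -1.179 0.4; 438 -292 50 0 0 -1.314 0.4; 438 -292 50 0 0 -1.314 0.4; 438 -292 50 0 0 -1.314 0.4"}}

```text
time_s: 1.6
eef_pos: [0.5006, -0.1449, 0.1996]
eef_rot: [-0.0, 0.695, 0.719, -0.0]
wrist_force: [-0.0, -0.3, 0.9]
opening: 0.602
grasp_force: 0.0
```

```bash
python3 - <<'E'
from h import *
import cv2
o=sensors.get_obs(); T=tool(o); print(T.round(4),o["opening"],o["time_s"],o["q"].round(2))
cv2.imwrite("pics/w1.png",vision.camera("wrist"))
m=vision.camera_model("wrist"); Ti=np.linalg.inv(m["hand_eye"])
for z in(.006,.013,.019,.032):
  for x in(-.011,.011):
    p=m["K"]@(Ti@[x,.025,z,1])[:3]; print(z,x,(p/p[2])[:2].round())
E
```

```text
[[-3.520e-02  9.994e-01 -1.100e-03  5.006e-01]
 [ 9.994e-01  3.520e-02  1.000e-04 -1.449e-01]
 [ 1.000e-04 -1.100e-03 -1.000e+00  1.996e-01]
 [ 0.000e+00  0.000e+00  0.000e+00  1.000e+00]] 0.6015900550620337 1.6 [-0.51  0.11  1.79 -0.    1.24 -0.54]
0.006 -0.011 [373. 300.]
0.006 0.011 [376. 258.]
0.013 -0.011 [371. 292.]
0.013 0.011 [373. 251.]
0.019 -0.011 [369. 285.]
0.019 0.011 [371. 245.]
0.032 -0.011 [366. 272.]
0.032 0.011 [368. 235.]
```

View pics/w1.png

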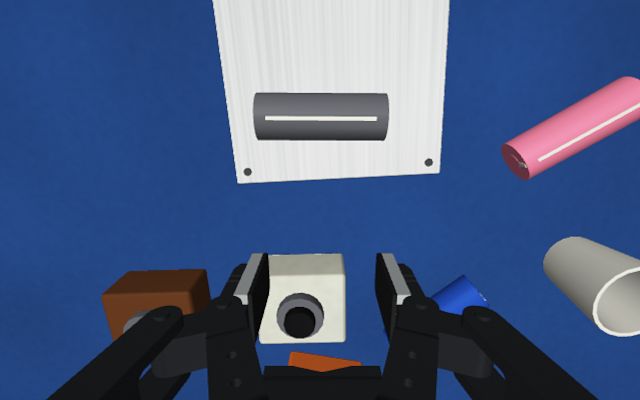

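The wrist view shows the stripe from (265,118) to (378,119), the button top at about (300,322), and the tip front edge at row ~254. That puts the tips about 11 mm below the TCP at this closure.

```bash
python3 - <<'E'
from h import *
T=tool(sensors.get_obs())
for c in((265,118,.052),(378,119,.052),(300,322,.072),(248,172,.012),(429,162,.012)): print(c,wrist(T,c[:2],c[2]).round(4))
f=lambda u,v,z:fixed("top",(u/3.6+220-.36,v/3.6+170-.36),z)
print(f(482,57,.012),f(501,301,.012))
E
```

```text
(265, 118, 0.052) [ 0.453  -0.0836  0.052 ]
(378, 119, 0.052) [ 0.5447 -0.0812  0.052 ]
(300, 322, 0.072) [ 0.4852 -0.2643  0.072 ]
(248, 172, 0.012) [ 0.4286 -0.1379  0.012 ]
(429, 162, 0.012) [ 0.6044 -0.122   0.012 ]
[ 0.60166991 -0.12178539  0.012     ] [ 0.4277139  -0.13685924  0.012     ]
```

{"method": "carry_out", "body": {"deltas": "0 0 40 0 0 0 0.4; 0 0 80 0 0 0 0.4; 0 0 120 0 0 0 0.4; 0 0 151 0 0 0 0.4; 0 0 151 0 0 0 0.4; 8 0 151 0 0 0 0.4; 16 0 151 0 0 0 0.4; 22 0 151 0 0 0 0.4; 26 0 151 0 0 0 0.4; 29 0 151 0 0 0 0.4; 32 0 151 0 0 0 0.4; 35 0 151 0 0 0 0.4"}}

```text
time_s: 3.15
eef_pos: [0.4997, -0.1099, 0.049]
eef_rot: [-0.0, 0.695, 0.719, -0.0]
wrist_force: [0.4, -0.1, 0.4]
opening: 0.601
grasp_force: 0.0
```

{"method": "carry_out", "body": {"deltas": "3 0 0 0 0 0 0.4; 6 0 0 0 0 0 0.4; 9 0 0 0 0 0 0.4; 12 0 0 0 0 0 0.4; 15 0 0 0 0 0 0.4; 18 0 0 0 0 0 0.4; 21 0 0 0 0 0 0.4; 24 0 0 0 0 0 0.4; 27 0 0 0 0 0 0.4; 30 0 0 0 0 0 0.4; 30 0 0 0 0 0 0.4; 30 0 0 0 0 0 0.4"}}

```text
time_s: 4.65
eef_pos: [0.4987, -0.0801, 0.049]
eef_rot: [0.0, 0.695, 0.719, -0.0]
wrist_force: [-0.8, 1.1, 0.3]
opening: 0.6
grasp_force: 0.0
```

```bash
python3 - <<'E'
from h import *
import cv2
o=sensors.get_obs(); T=tool(o); print(T.round(4),o["wrist_force"],o["time_s"])
a=vision.camera("wrist"); b=cv2.resize(vision.camera("top")[160:270,220:380],(640,440),interpolation=cv2.INTER_CUBIC)
cv2.imwrite("pics/w2.png",cv2.resize(np.vstack([a,b]),None,fx=.7,fy=.7))
E
```

```text
[[-0.0351  0.9994  0.      0.4987]
 [ 0.9994  0.0351 -0.     -0.0801]
 [-0.      0.     -1.      0.049 ]
 [ 0.      0.      0.      1.    ]] [-0.81856291  1.13276346  0.26624652] 4.65
```

View pics/w2.png

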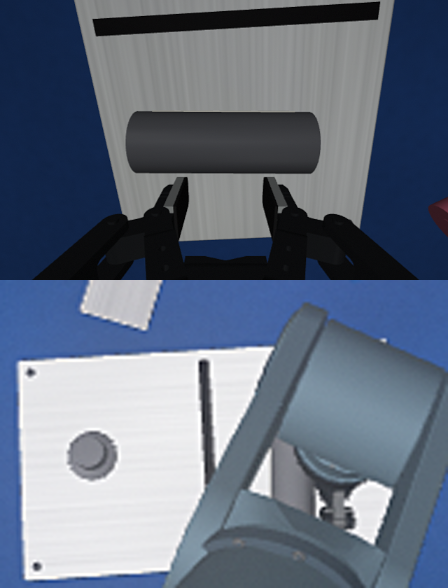

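The wrist view shows the roller ahead of the tips with its stripe rolled away. In full-size pixels its silhouette spans rows 160 to 247, and the slit runs from (135,39) to (542,15). The bushing hasn't moved.

```bash
cat >> h.py <<'E'
def axis(T,u,vf,vn,z=.032):
    m=vision.camera_model("wrist"); d=[np.linalg.solve(m["K"],[u,v,1.]) for v in(vf,vn)]
    b=sum(x/np.linalg.norm(x) for x in d); p=m["K"]@(b/b[2]); return wrist(T,p[:2],z)
E
python3 - <<'E'
from h import *
T=tool(sensors.get_obs()); Ti=np.linalg.inv(T)
for n,p in dict(L=axis(T,210,160,245),R=axis(T,430,162,247.5),C=axis(T,318,161,247),s0=wrist(T,(135,39),.012),s1=wrist(T,(542,15),.012)).items(): print(n,p.round(4),(Ti@[*p,1])[:2].round(4))
E
```

```text
L [ 0.4474 -0.0486  0.032 ] [ 0.0334 -0.0501]
R [ 0.548  -0.0461  0.032 ] [0.0323 0.0505]
C [ 0.4967 -0.0475  0.032 ] [ 0.0327 -0.0008]
s0 [0.4121 0.0209 0.012 ] [ 0.104  -0.0829]
s1 [0.5923 0.0367 0.012 ] [0.1136 0.0977]
```

{"method": "carry_out", "body": {"deltas": "3 0 0 0 0 0 0.4; 6 0 0 0 0 -0.005 0.4; 9 0 0 0 0 -0.010 0.4; 12 0 0 0 0 -0.015 0.4; 15 0 0 0 0 -0.020 0.4; 18 0 0 0 0 -0.025 0.4; 21 0 0 0 0 -0.030 0.4; 24 0 0 0 0 -0.035 0.4; 27 0 0 0 0 -0.040 0.4; 30 0 0 0 0 -0.045 0.4; 33 0 0 0 0 -0.050 0.4; 36 0 0 0 0 -0.054 0.4"}}

```text
time_s: 6.25
eef_pos: [0.4974, -0.0439, 0.049]
eef_rot: [-0.0, 0.675, 0.738, 0.0]
wrist_force: [-0.5, 0.6, 0.8]
opening: 0.602
grasp_force: 0.0
```

{"method": "carry_out", "body": {"deltas": "3 0 0 0 0 0 0.4; 6 0 0 0 0 0 0.4; 9 0 0 0 0 0 0.4; 12 0 0 0 0 0 0.4; 15 0 0 0 0 0 0.4; 18 0 0 0 0 0 0.4; 21 0 0 0 0 0 0.4; 24 0 0 0 0 0 0.4; 26 0 0 0 0 0 0.4; 28 0 0 0 0 0 0.4; 28 0 0 0 0 0 0.4; 28 0 0 0 0 0 0.4"}}

```text
time_s: 7.75
eef_pos: [0.4949, -0.0162, 0.049]
eef_rot: [-0.0, 0.675, 0.738, -0.0]
wrist_force: [-0.6, -0.9, -0.8]
opening: 0.599
grasp_force: 0.0
```

```bash
python3 - <<'E'
from h import *
import cv2
o=sensors.get_obs(); T=tool(o); print(T.round(4),o["wrist_force"],o["time_s"])
cv2.imwrite("pics/w3.png",cv2.convertScaleAbs(vision.camera("wrist"),alpha=1.6))
E
```

```text
[[-0.089   0.996  -0.      0.4949]
 [ 0.996   0.089  -0.     -0.0162]
 [-0.     -0.     -1.      0.049 ]
 [ 0.      0.      0.      1.    ]] [-0.57364283 -0.88044906 -0.76423304] 7.75
```

View pics/w3.png

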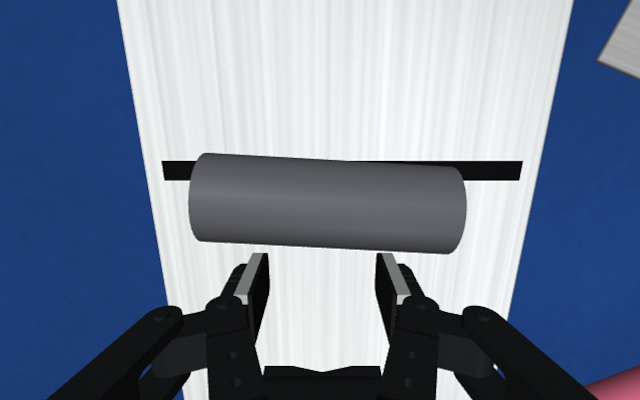

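The slit is level at rows 161–180. The roller is still about 0.05 rad askew, with its left end nearer the slit: left silhouette rows 153–241 at column 205, right rows 166–253 at column 450.

```bash
python3 - <<'E'
from h import *
T=tool(sensors.get_obs()); Ti=np.linalg.inv(T)
for n,p in dict(L=axis(T,205,153.5,241.5),R=axis(T,450,166,253),C=axis(T,328,160,247),s0=wrist(T,(164,170.5),.012),s1=wrist(T,(521,170.5),.012)).items(): print(n,p.round(4),(Ti@[*p,1])[:2].round(4))
E
```

```text
L [0.4398 0.0146 0.032 ] [ 0.0356 -0.0522]
R [0.552  0.0189 0.032 ] [0.03   0.0599]
C [0.4958 0.0168 0.032 ] [0.0328 0.0038]
s0 [0.4125 0.0204 0.012 ] [ 0.0439 -0.0789]
s1 [0.5922 0.0365 0.012 ] [0.0439 0.1016]
```

{"method": "carry_out", "body": {"deltas": "2 0 0 0 0 0 0.4; 4 0 0 0 0 0 0.4; 6 0 0 0 0 0 0.4; 8 0 0 0 0 0 0.4; 9.5 0 0 0 0 0 0.4; 11 0 0 0 0 0 0.4; 11 0 0 0 0 0 0.4; 11 0 0 0 0 0 0.4; 11 0 0 0 0 0 0.4"}}

```text
time_s: 8.93
eef_pos: [0.4939, -0.0053, 0.049]
eef_rot: [0.0, 0.675, 0.738, -0.0]
wrist_force: [-0.2, 0.1, 0.2]
opening: 0.598
grasp_force: 0.0
```

```bash
python3 - <<'E'
from h import *
import cv2
o=sensors.get_obs(); T=tool(o); print(T.round(4),o["wrist_force"],o["time_s"])
cv2.imwrite("pics/w4.png",cv2.convertScaleAbs(vision.camera("wrist"),alpha=1.6))
E
```

```text
[[-0.0889  0.996  -0.      0.4939]
 [ 0.996   0.0889 -0.     -0.0053]
 [-0.     -0.     -1.      0.049 ]
 [ 0.      0.      0.      1.    ]] [-0.17018641  0.12893739  0.18277804] 8.925
```

View pics/w4.png

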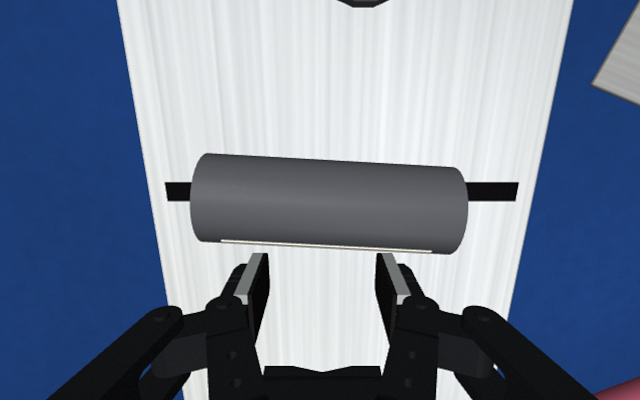

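The roller is over the slit: its axis is at tool x ≈ 32.8 mm and the slit (rows 182–200) at ≈ 33 mm. I'll back off and go to above the button.

{"method": "carry_out", "body": {"deltas": "-10 0 0 0 0 0 0.4; -30 0 0 0 0 0 0.4; -45 0 -20 0 0 0 0.4; -60 0 -60 0 0 0 0.4; -90 -8 -100 0 0 0 1; -130 -16 -100 0 0 0 1; -170 -24 -100 0 0 0 1; -210 -30 -100 0 0 0 1; -245 -33 -100 0 0 0 1; -259 -33 -100 0 0 0 1; -259 -33 -100 0 0 0 1; -259 -33 -100 0 0 0 1"}}

```text
time_s: 10.48
eef_pos: [0.4839, -0.265, 0.1487]
eef_rot: [-0.001, 0.675, 0.738, 0.0]
wrist_force: [-0.5, -0.0, -0.1]
opening: 0.002
grasp_force: 0.0
```

```bash
python3 - <<'E'
from h import *
import cv2
o=sensors.get_obs(); T=tool(o); print(T.round(4),o["wrist_force"],o["time_s"],o["opening"])
cv2.imwrite("pics/w5.png",np.vstack([cv2.convertScaleAbs(vision.camera("wrist"),alpha=1.4),vision.camera("top")[150:300,:]]))
m=vision.camera_model("wrist"); Ti=np.linalg.inv(m["hand_eye"])
p=m["K"]@(Ti@[0.,0,.019,1])[:3]; print((p/p[2])[:2])
E
```

```text
[[-8.960e-02  9.960e-01 -6.000e-04  4.839e-01]
 [ 9.960e-01  8.960e-02  1.000e-03 -2.650e-01]
 [ 1.000e-03 -5.000e-04 -1.000e+00  1.487e-01]
 [ 0.000e+00  0.000e+00  0.000e+00  1.000e+00]] [-0.4678091  -0.03165376 -0.1401206 ] 10.475 0.0017360296895053394
[319.84721746 265.46890333]
```

View pics/w5.png

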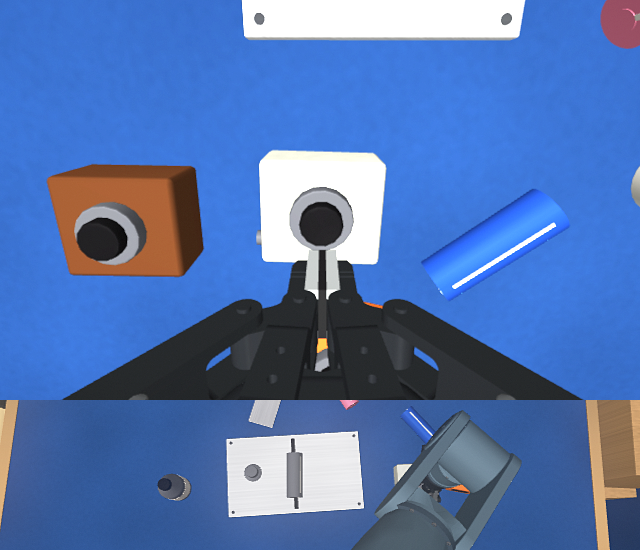

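The button's top is at (321,225), right where the tip axis projects (about (321,224)). The top view shows the roller lying on the slit. Now I'll press.

{"method": "carry_out", "body": {"deltas": "0 0 25 0 0 0 1; 0 0 45 0 0 0 1; 0 0 54 0 0 0 1; 0 0 56 0 0 0 1; 0 0 58 0 0 0 1; 0 0 60 0 0 0 1; 0 0 61 0 0 0 1; 0 0 61 0 0 0 1"}}

```text
time_s: 11.58
eef_pos: [0.4846, -0.2665, 0.0885]
eef_rot: [0.001, 0.675, 0.738, 0.0]
wrist_force: [1.8, -0.4, 3.4]
opening: 0.001
grasp_force: 1.3
```

{"method": "carry_out", "body": {"deltas": "0 0 1 0 0 0 1; 0 0 2 0 0 0 1; 0 0 3 0 0 0 1; 0 0 4 0 0 0 1; 0 0 4 0 0 0 1"}}

```text
time_s: 12.2
eef_pos: [0.4846, -0.2665, 0.0847]
eef_rot: [0.001, 0.675, 0.738, 0.0]
wrist_force: [0.9, 0.7, 7.2]
opening: -0.002
grasp_force: 4.0
```

{"method": "carry_out", "body": {"deltas": "0 0 0.5 0 0 0 1; 0 0 1 0 0 0 1; 0 0 1.5 0 0 0 1; 0 0 1.5 0 0 0 1; 0 0 1.5 0 0 0 1"}}

```text
time_s: 12.82
eef_pos: [0.4847, -0.2665, 0.0845]
eef_rot: [0.001, 0.675, 0.738, 0.0]
wrist_force: [-2.8, 4.2, 18.3]
opening: -0.002
grasp_force: 9.4
```

The tip is on the hard stop (18 N, no further travel), so the button is fully down. I'll release and rise.

{"method": "carry_out", "body": {"deltas": "0 0 -3 0 0 0 1; 0 0 -6 0 0 0 1; 0 0 -12 0 0 0 1; 0 0 -30 0 0 0 1; 0 0 -60 0 0 0 1; 0 0 -100 0 0 0 1; -40 0 -140 0 0 0 1; -70 0 -140 0 0 0 1; -100 0 -140 0 0 0 1; -100 0 -140 0 0 0 1; -100 0 -140 0 0 0 1"}}

```text
time_s: 14.2
eef_pos: [0.4925, -0.365, 0.2224]
eef_rot: [-0.001, 0.675, 0.738, 0.0]
wrist_force: [-0.7, 0.3, -0.4]
opening: -0.001
grasp_force: 0.0
```

```bash
python3 - <<'E'
from h import *
import cv2
o=sensors.get_obs(); print(o["eef_pos"],o["wrist_force"],o["time_s"])
cv2.imwrite("pics/e.png",np.vstack([cv2.convertScaleAbs(vision.camera("wrist")[:200]),vision.camera("top")[50:,:]]))
E
```

```text
[ 0.49254131 -0.3650257   0.22243705] [-0.71681246  0.32892058 -0.40321154] 14.2
```

View pics/e.png

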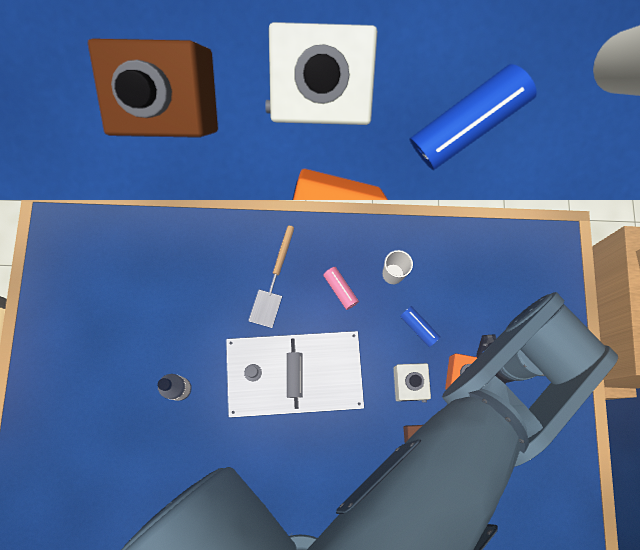

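The roller rests on the slit at (295,375), the button is up again, and everything else is where it was.

```bash
python3 -c "
from bench import ctrl
print(ctrl.hand_in())"
```

```text
the job is handed in; nothing more can be done
None
```

The roller was rolled onto the slit line, centred to within about 1 mm but still about 0.05 rad askew; the start button was then pressed to its stop and released, nothing else was moved, and the job was handed in at about 14 s.

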